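# Set the lens-tube clamp screw

## Task

On the small clamp bracket, first slacken the round lock ring about a quarter turn anticlockwise, before turning the winged thumbscrew above it. Then turn the thumbscrew clockwise until it seats firmly on the lens tube, and back it off a quarter turn (90 degrees) so that the tube is free. Leave the lock ring slack and the loose things nearby where they are, and finish with the gripper still holding the thumbscrew's wing at that setting.

Things in the scene. Friction and masses are not known exactly. Their poses are not given: they have to be found in the camera images.
- bracket: Fixed C-shaped clamp bracket, front left; place and yaw vary. Origin on the table, z up = screw axis. Aluminium base 100x70x10 mm (x -35..65, y +-35); black post at x 44..60; black arm 36 mm wide, x -20..60, its top at z = 68 mm; on it a boss 26 mm wide up to z = 84 mm. A black lens tube, 30 mm wide, 28 mm high, stands on the base under the screw.
- ring_centre (a point): Centre of the aluminium knurled lock ring: a round disc 44 mm wide, 14 mm high, 84 to 98 mm above the table, on the screw axis; it sticks out all round beneath the wing. Grip it by its rim from above, with the wing between the fingers; 16 mm of free air lie under the rim. Turns with about 0.12 N m of friction and stays where it is left.
- lock_ring (a joint): Turn of the lock ring, rad. 0 = tight (as it starts); grows as it is slackened, anticlockwise from above; it has a stop at 2.0.
- clamp_screw: The clamp screw as a whole (steel spindle with white pressure pad, carrying the wing head). It goes down 0.8 mm per rad of clockwise turn; its origin is on the screw axis.
- wing (a point): Centre of the thumbscrew's wing: a dark steel bar 34 mm long, 10 mm thick, 20 mm high, on the screw axis above the ring. 114 mm above the table when seated (plus 0.8 mm per rad backed off); its underside is 10 mm below this point, at least 6 mm over the ring. Site x runs along the wing's length, z up, turning with it; at joint value 0 it lies along the bracket's x.
- wing_end (a point): Middle of one end of the wing, 17 mm from the screw axis.
- thumbscrew (a joint): Turn of the thumbscrew, rad. 0 = seated on the lens tube, a hard stop felt as a sharp rise in torque; grows as it is backed off, anticlockwise from above. It starts between 1.6 and 2.8; friction about 0.05 N m, it stays where it is left.
- dust_cap: Loose black dust cap, 35 mm wide, 12 mm high; origin under its centre. Not to be moved.
- objective_case: Loose round case, white below and black above, 44 mm wide, 60 mm high; origin under its centre. Not to be moved.
- clamp_fork: Loose grey slotted table clamp, 35 x 101 x 18 mm, lying flat; origin under its centre. Not to be moved.
- usb_stick: Loose red memory stick, 18 x 60 x 9 mm, lying flat; origin under its centre. Not to be moved.

How it is judged:
On the way, in this order (a step that is already met when the one before it is completed fails the run):
1. the lock ring is slackened by about a quarter turn (at least 63 degrees) (value of joint lock_ring above 1.1 rad), for 0.2 s.
2. the thumbscrew is turned down until it seats (within 3 degrees) (value of joint thumbscrew below 0.05 rad), for 0.2 s.
3. the thumbscrew is backed off a quarter turn (within 12 degrees) and held between the fingers (value of joint thumbscrew between 1.36 and 1.78 rad and contact force between the fingers and clamp_screw above 2 N), for 0.3 s.
At the end, for the whole second after the job is handed in: The thumbscrew, having been seated, stands still 90 degrees (+-12 degrees) back from its seat, the fingers still grip its wing (contact over 2 N), and the lock ring is still slack (57 degrees or more) (all of step 3 and velocity of joint thumbscrew between -0.05 and 0.05 rad/s and value of joint lock_ring above 1 rad); the arm keeps its last pose, push and grip.
It fails at once if the thumbscrew is turned (more than 20 degrees) before the lock ring is slackened (value of joint lock_ring below 0.8 rad and distance of wing_end from where it was at the start of the episode above 0.006 m).
It fails at once if a loose bystander is moved by more than 20 mm (distance of any of dust_cap, objective_case, clamp_fork, usb_stick from where it was at the start of the episode above 0.02 m).
It also fails if it takes over 64 s, if anything falls off the work surface, if the arm or the gripper's body presses on something with over 40 N, if the wrist force passes 120 N, or if a joint passes its speed limit or range.

## Robot

A 6-joint arm with a two-finger parallel gripper is mounted at the origin on a cart in front of the work surface, level with it; the furniture and walls round the work are solid. World frame = base frame: x ahead of the robot, y to its left, z up, the work surface at z = 0. Lengths are in m, angles in rad, forces in N, time in s.
With the tool pointing down it reaches from about 0.325 to 0.9 m from the base axis. Payload 3.5 kg.
Tool frame: the origin (TCP) lies on the centre line of the jaws, within the pads' length; the fingertips stand 17 mm ahead of it and the grasp point (between the pads) lies 2 mm behind it; z points along the fingers, y is the line along which they close (so a half turn about z gives the same grasp; the last joint's range is limited). The gripper opens to 85 mm and grips with 20 to 120 N. Pads are 22 mm wide; open, the fingers measure 114 mm over their backs; the gripper's body (76 mm by 85 mm) begins 54 mm behind the grasp point. The pads swing forward as they close: fully open they stand 13 mm farther back than shut.
Start: joints at [-1.208, 0.276, -0.026, 1.268, 0, 1.467], TCP at [0.281, -0.558, 0.248] pointing down, gripper open.
Joint ranges: [-3.12, 3.12], [-0.85, 1.88], [-1.08, 1.24], [-1.95, 2.15], [-1.57, 1.53], [-3.14, 3.14]. Speed limits (rad/s): [2.57, 2.57, 3.14, 3.14, 3.14, 3.14].

## Interface

Orientations are given as a unit quaternion [w, x, y, z].
In Python, from plant import ctrl gives the robot as it stands. The module is installed in compiled form; this text tells all that it offers.
- The arm moves only by the shell command python3 -m creep 'ROWS' [FORCE]. ROWS is a JSON object whose one key "commands" holds a list of rows, each an object with "delta_pos": the shift along the tool's x, y, z in m, a list of three; "turn": the turn about the tool's z in degrees; "grip": the opening, from 0 (shut) to 1 (fully open). A call has 1 to 5 rows; each row is the pose to reach, as a shift and turn from the pose commanded when the call began, along the tool's axes at that moment; what a row does not reach only later rows make up. A row lasts 1/10 s, in which the tool goes at most 50 mm and 8.59 degrees, less where a joint would pass 70% of its speed; a pose out of reach is approached as far as the arm can. A call with a gripper value outside its range is refused whole. The fingers move at their own pace and stop on an object; FORCE is the grip in N (left out, the last holds). Time passes only in rows, so rows that repeat a pose let the fingers close. It gives the time, the measured TCP pose, the force, the opening and the grip force at its end, in the units of the state.
- ctrl.sense(): the state, without advancing time (a new reading comes with each control period).
- ctrl.snapshot(name): name is "scene" or "top" or "wrist"; returns the picture (420x560x3 uint8, red, green, blue); there is no depth.
- ctrl.camera_info(name): a dict with "fx", "fy", "cx", "cy" (pixels), "k1" (the pictures are not rectified: a ray, as slopes to the right and down, at radius r is drawn at 1 + k1 r^2 times it, then the intrinsics apply), "T" (4x4, takes a point from camera to world coordinates); the wrist camera has in their place "T_tool_cam" (4x4, takes a point from camera to tool coordinates, whose origin is the TCP and whose axes are the flange's). Camera axes: x right, y down, z forward; pixel columns grow to the right and rows downward; lengths in m; the calibration is good to about 2 mm. A picture is of the moment at which its call begins: read the wrist's pose just before it. camera_info takes no time and is no camera call.
- ctrl.job_done(): hands the job in; it is judged then, once.
The state is a dict: "time": time; "q": joint angles; "qd": joint speeds; "joint_efforts": joint torques, N m; "tcp_pos": TCP position; "eef_rot": TCP orientation; "contact_force": force on the tool from outside, world axes, zero at the start; "torque": the same for the moment, N m; "grip_width": finger opening in m; "grip_force": force on a finger pad.
Only numpy, scipy, OpenCV 4.12 (cv2) and the standard library are available. Lean on these libraries where they do the work, as an engineer would, in place of code of your own. Each camera call takes 0.05 s, during which the arm holds its last target. There are 200 camera calls.

## Working session

There is one attempt and no reset: what is moved stays moved. The work goes in short steps, Python scripts to look and compute and a shell command to move; the robot and the scene stay as the last step left them, time stands still between calls to the robot, and variables do not carry over. Pictures are saved under pics/ and viewed, at most 10 in all, crops included, and the job is handed in when it is done.

```bash
mkdir -p pics; python3 - <<'E'
from plant import ctrl
import cv2,numpy as np
s=ctrl.sense();print({k:np.round(v,3) for k,v in s.items()})
a=[]
for n in("scene","top"):
    im=ctrl.snapshot(n);cv2.imwrite(f"pics/{n}0.png",im[...,::-1]);c=ctrl.camera_info(n);print(n,{k:np.round(v,4).tolist() for k,v in c.items()})
print(ctrl.camera_info("wrist"))
E
```

```text
{'time': np.float64(0.0), 'q': array([-1.208,  0.277, -0.028,  1.268, -0.   ,  1.467]), 'qd': array([-0.001,  0.002, -0.   ,  0.001, -0.   ,  0.001]), 'joint_efforts': array([ 1.0000e-03, -4.4551e+01,  2.9520e+01,  1.6000e-02, -0.0000e+00,
        0.0000e+00]), 'tcp_pos': array([ 0.28 , -0.558,  0.247]), 'eef_rot': array([-0.001,  0.973,  0.231, -0.   ]), 'contact_force': array([-0.017, -0.331, -0.458]), 'torque': array([0.048, 0.003, 0.007]), 'grip_force': np.float64(0.0), 'grip_width': np.float64(0.085)}
scene {'fx': 534.1912, 'fy': 534.1912, 'cx': 275.3494, 'cy': 204.2598, 'k1': 0.0504, 'T': [[0.6383, -0.4103, 0.6513, -0.2434], [-0.7696, -0.3586, 0.5283, -0.5371], [0.0168, -0.8385, -0.5447, 0.6828], [0.0, 0.0, 0.0, 1.0]]}
top {'fx': 409.163, 'fy': 409.163, 'cx': 280.4578, 'cy': 208.3739, 'k1': -0.0246, 'T': [[-0.0089, -0.99, 0.1411, 0.3503], [-1.0, 0.0085, -0.0032, 0.0532], [0.0019, -0.1412, -0.99, 0.9411], [0.0, 0.0, 0.0, 1.0]]}
{'fx': 360.3752411303756, 'fy': 360.3752411303756, 'cx': 283.2154816764559, 'cy': 206.92222194959405, 'k1': -0.05891491691917489, 'T_tool_cam': array([[-1.23306228e-03, -9.57369619e-01, -2.88863104e-01,
         7.44677805e-02],
       [ 9.99999221e-01, -1.12388267e-03, -5.43822307e-04,
         3.56586408e-04],
       [ 1.95990718e-04, -2.88863550e-01,  9.57370258e-01,
        -1.25807370e-01],
       [ 0.00000000e+00,  0.00000000e+00,  0.00000000e+00,
         1.00000000e+00]])}
```

View pics/scene0.png

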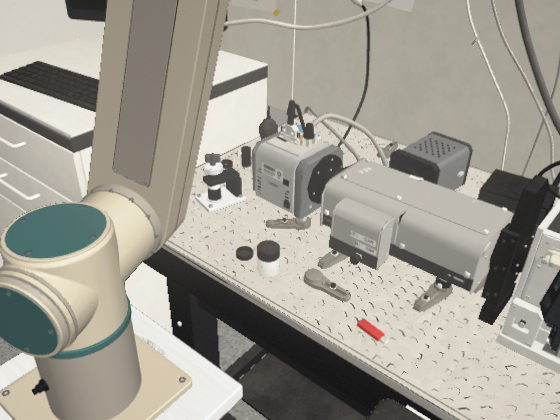

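View pics/top0.png

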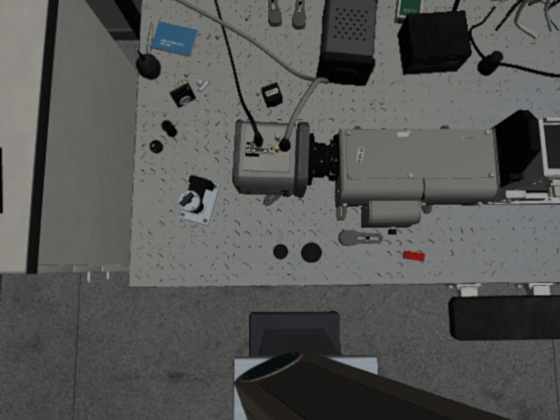

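The scene view shows the bracket at about (215,180), with the cap and case at (245,253) and (268,258). In the top view the ring is at about (189,201), the base runs over (180–215,180–222), and the black arm points toward (203,184). I'll enlarge both views.

```bash
cat > h.py <<'E'
import numpy as np,cv2
from plant import ctrl
def ray(n,u,v,s=None,M=None):
    c=ctrl.camera_info(n); K=np.array([[c["fx"],0,c["cx"]],[0,c["fy"],c["cy"]],[0,0,1]])
    p=cv2.undistortPoints(np.array([[[u,v]]],float),K,np.array([c["k1"],0,0,0,0.]))[0,0]
    T=np.array(c["T"]) if n!="wrist" else M@np.array(c["T_tool_cam"])
    return T[:3,3],T[:3,:3]@np.array([p[0],p[1],1])
def plane(n,u,v,z,M=None):
    o,d=ray(n,u,v,M=M); return o+d*(z-o[2])/d[2]
def pose(s):
    from scipy.spatial.transform import Rotation as R
    w,x,y,z=s["eef_rot"];M=np.eye(4);M[:3,:3]=R.from_quat([x,y,z,w]).as_matrix();M[:3,3]=s["tcp_pos"];return M
E
python3 - <<'E'
import cv2,numpy as np
from h import *
a=cv2.imread("pics/scene0.png")[140:220,185:265];b=cv2.imread("pics/top0.png")[165:235,165:235]
cv2.imwrite("pics/z0.png",np.hstack([cv2.resize(a,(400,400),interpolation=2),cv2.resize(b,(400,400),interpolation=2)]))
print("top ring",plane("top",189,201,.098),"scene ring",plane("scene",211,165,.098))
print("base corners top",[plane("top",u,v,.01).round(3).tolist() for u,v in((180,214),(207,223),(217,187))])
print("cap",plane("top",280,252,.012),"case",plane("top",311,252,.06))
E
```

```text
top ring [0.48772824 0.24132746 0.098     ] scene ring [0.48541605 0.24311234 0.098     ]
base corners top [[0.472, 0.281, 0.01], [0.451, 0.219, 0.01], [0.534, 0.197, 0.01]]
cap [0.3832053 0.0521147 0.012    ] case [ 0.38090675 -0.01428659  0.06      ]
```

View pics/z0.png

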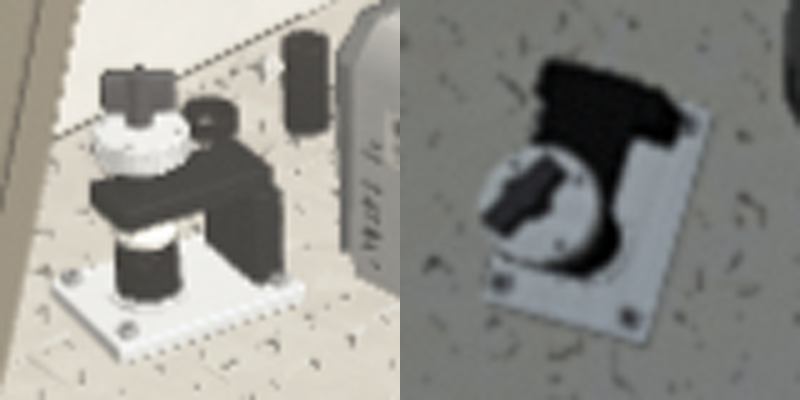

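The enlarged views put the ring centre at about (190,201) in the top picture, which gives an axis near (0.487, 0.241); both views agree to about 2 mm. The wing lies at about -48° in world yaw and the bracket x at about -16°, so the joint is near 148°, inside its given range. I'll move above it, turning so that joint 6 has room for the whole job.

```bash

python3 -m creep '{"commands":[{"delta_pos":[0.027,-0.031,0],"turn":-8,"grip":1},{"delta_pos":[0.054,-0.062,0],"turn":-16,"grip":1},{"delta_pos":[0.081,-0.093,0],"turn":-24,"grip":1},{"delta_pos":[0.108,-0.124,0],"turn":-32,"grip":1},{"delta_pos":[0.136,-0.155,0],"turn":-40,"grip":1}]}' &&
python3 -m creep '{"commands":[{"delta_pos":[0.041,-0.006,0],"turn":-8,"grip":1},{"delta_pos":[0.082,-0.012,0],"turn":-16,"grip":1},{"delta_pos":[0.122,-0.019,0],"turn":-24,"grip":1},{"delta_pos":[0.163,-0.025,0],"turn":-32,"grip":1},{"delta_pos":[0.204,-0.031,0],"turn":-40,"grip":1}]}' &&
python3 -m creep '{"commands":[{"delta_pos":[0.035,0.021,0],"turn":-8,"grip":1},{"delta_pos":[0.071,0.043,0],"turn":-16,"grip":1},{"delta_pos":[0.106,0.064,0],"turn":-24,"grip":1},{"delta_pos":[0.142,0.086,0],"turn":-32,"grip":1},{"delta_pos":[0.177,0.107,0],"turn":-40,"grip":1}]}' &&
python3 -m creep '{"commands":[{"delta_pos":[0.013,0.039,0],"turn":-8,"grip":1},{"delta_pos":[0.027,0.078,0],"turn":-16,"grip":1},{"delta_pos":[0.040,0.118,0],"turn":-24,"grip":1},{"delta_pos":[0.053,0.157,0],"turn":-32,"grip":1},{"delta_pos":[0.066,0.196,0],"turn":-40,"grip":1}]}' &&
python3 -m creep '{"commands":[{"delta_pos":[0,0,0],"turn":-8,"grip":1},{"delta_pos":[0,0,0],"turn":-16,"grip":1},{"delta_pos":[0,0,0],"turn":-24,"grip":1},{"delta_pos":[0,0,0],"turn":-32,"grip":1},{"delta_pos":[0,0,0],"turn":-37,"grip":1}]}' && python3 -m creep '{"commands":[{"delta_pos":[0,0,0],"turn":0,"grip":1},{"delta_pos":[0,0,0],"turn":0,"grip":1}]}'
python3 - <<'E'
from h import *
s=ctrl.sense();M=pose(s);print(s["time"],s["q"].round(3),M.round(3).tolist())
im=ctrl.snapshot("wrist");cv2.imwrite("pics/w1.png",im[...,::-1]);np.save("w1.npy",M)
E
```

```text
time: 0.6
tcp_pos: [0.3324, -0.357, 0.2478]
eef_rot: [-0.0, 0.834, 0.552, 0.0]
contact_force: [1.4, 0.4, -0.7]
grip_width: 0.0854
grip_force: 0.0
time: 1.1
tcp_pos: [0.3846, -0.1575, 0.248]
eef_rot: [-0.0, 0.595, 0.804, 0.0]
contact_force: [0.8, -0.4, 0.4]
grip_width: 0.0855
grip_force: 0.0
time: 1.6
tcp_pos: [0.4363, 0.0428, 0.2481]
eef_rot: [-0.0, 0.284, 0.959, -0.0]
contact_force: [0.1, -0.2, -0.0]
grip_width: 0.0853
grip_force: 0.0
time: 2.1
tcp_pos: [0.4888, 0.2428, 0.2478]
eef_rot: [-0.0, -0.061, 0.998, -0.0]
contact_force: [0.6, -0.2, 0.2]
grip_width: 0.0853
grip_force: 0.0
time: 2.6
tcp_pos: [0.4886, 0.241, 0.2477]
eef_rot: [-0.001, -0.374, 0.927, 0.0]
contact_force: [-0.3, -0.9, 1.3]
grip_width: 0.085
grip_force: 0.0
time: 2.8
tcp_pos: [0.4888, 0.241, 0.248]
eef_rot: [-0.0, -0.371, 0.929, 0.0]
contact_force: [0.0, 0.9, 0.4]
grip_width: 0.0853
grip_force: 0.0
2.8 [ 0.339  0.136 -0.201  1.234 -0.    -0.421] [[-0.724, -0.689, -0.001, 0.489], [-0.689, 0.724, -0.0, 0.241], [0.001, 0.0, -1.0, 0.248], [0.0, 0.0, 0.0, 1.0]]
```

View pics/w1.png

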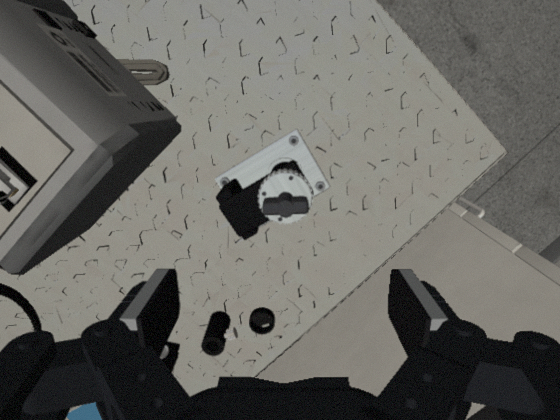

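The wrist view shows the ring as a disc of about 57 px centred near (287,196), with the dark wing across it from (262,207) to (310,205), nearly along tool y. I'll measure both with masks.

```bash
python3 - <<'E'
from h import *
im=cv2.imread("pics/w1.png");M=np.load("w1.npy");g=cv2.cvtColor(im,6)
x0,y0=252,165;c=g[y0:235,x0:325]
for t in(60,75,90):
    m=(c<t).astype(np.uint8);
    m[:22]=0
    n,l,st,ce=cv2.connectedComponentsWithStats(m);print(t,st[1:].tolist())
    i=l[41,35]
    if i:
        p=np.argwhere(l==i)[:,::-1].astype(np.float32)+[x0,y0];r=cv2.minAreaRect(p.astype(np.float32));print(r)
        b=cv2.boxPoints(r);w=np.array([plane("wrist",u,v,.122,M) for u,v in b]);print(w.round(4).tolist(),w.mean(0))
cv2.imwrite("pics/z1.png",cv2.resize(c,None,fx=8,fy=8,interpolation=cv2.INTER_CUBIC))
E
```

```text
60 [[0, 22, 57, 48, 910], [68, 22, 1, 1, 1], [11, 28, 2, 1, 2], [43, 39, 1, 1, 1], [48, 39, 1, 1, 1], [47, 41, 1, 1, 1], [49, 40, 2, 2, 2], [12, 43, 2, 3, 4], [34, 43, 2, 1, 2], [29, 47, 2, 1, 2], [27, 54, 2, 1, 2]]
75 [[0, 22, 57, 48, 1222], [67, 22, 3, 2, 4], [60, 26, 1, 1, 1], [11, 28, 2, 2, 4], [27, 53, 2, 2, 4]]
((280.0, 210.49998474121094), (55.99999237060547, 46.99999237060547), 0.0)
[[0.5228, 0.2403, 0.122], [0.496, 0.2161, 0.122], [0.4683, 0.2453, 0.122], [0.494, 0.2706, 0.122]] [0.49524307 0.24305607 0.122     ]
90 [[0, 22, 57, 48, 1272], [66, 22, 4, 2, 6], [10, 27, 4, 3, 7], [60, 26, 1, 3, 3], [27, 53, 3, 3, 8]]
((280.0, 210.49998474121094), (55.99999237060547, 46.99999237060547), 0.0)
[[0.5228, 0.2403, 0.122], [0.496, 0.2161, 0.122], [0.4683, 0.2453, 0.122], [0.494, 0.2706, 0.122]] [0.49524307 0.24305607 0.122     ]
```

View pics/z1.png

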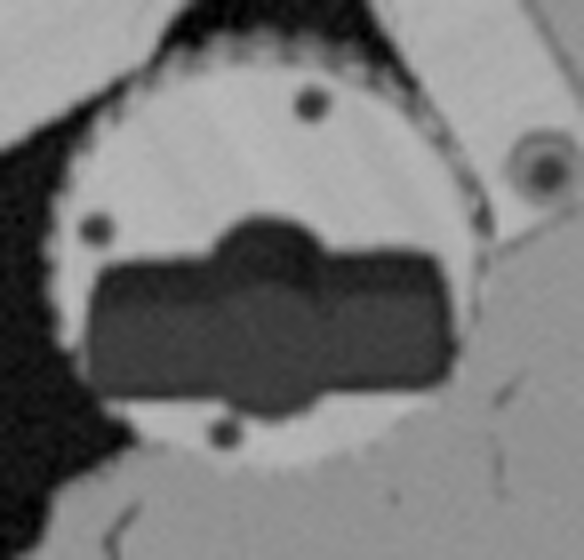

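The enlarged crop shows the wing's top face centred at crop (270,345), or pixel (285.8,208.1), tilted about -1.5°. The ring's top disc is centred at crop (271,262), or pixel (285.9,197.8).

```bash
python3 - <<'E'
from h import *
M=np.load("w1.npy")
for n,u,v,z in(("wing",285.75,208.1,.126),("ring",285.9,197.8,.098),("ringL",252+64/8,197.8,.098),("ringR",252+480/8,197.8,.098),("wl",263.2,209,.126),("wr",308.7,207.7,.126)):
    p=plane("wrist",u,v,z,M);print(n,p.round(4),"tool",(np.linalg.inv(M)@[*p,1])[:3].round(4))
E
```

```text
wing [0.4899 0.2437 0.126 ] tool [-0.0028  0.0012  0.1219]
ring [0.4897 0.244  0.098 ] tool [-0.0028  0.0015  0.1499]
ringL [0.5038 0.2291 0.098 ] tool [-0.0028 -0.0191  0.1499]
ringR [0.4754 0.259  0.098 ] tool [-0.0029  0.0222  0.15  ]
wl [0.5015 0.2324 0.126 ] tool [-0.0035 -0.015   0.1219]
wr [0.4783 0.2555 0.126 ] tool [-0.0025  0.0177  0.122 ]
```

Measured sizes and heights match the spec (the disc is about 42 mm wide and the wing 33 mm long). Next I'll centre, descend around the ring and close.

```bash

python3 -m creep '{"commands":[{"delta_pos":[-0.003,0.0015,0.01],"turn":0,"grip":1},{"delta_pos":[-0.003,0.0015,0.04],"turn":0,"grip":1},{"delta_pos":[-0.003,0.0015,0.07],"turn":0,"grip":1},{"delta_pos":[-0.003,0.0015,0.10],"turn":0,"grip":1},{"delta_pos":[-0.003,0.0015,0.12],"turn":0,"grip":1}]}' &&
python3 -m creep '{"commands":[{"delta_pos":[0,0,0.01],"turn":0,"grip":1},{"delta_pos":[0,0,0.02],"turn":0,"grip":1},{"delta_pos":[0,0,0.03],"turn":0,"grip":1},{"delta_pos":[0,0,0.037],"turn":0,"grip":1},{"delta_pos":[0,0,0.037],"turn":0,"grip":1}]}' &&
python3 -m creep '{"commands":[{"delta_pos":[0,0,0],"turn":0,"grip":0.4},{"delta_pos":[0,0,0],"turn":0,"grip":0.4},{"delta_pos":[0,0,0],"turn":0,"grip":0.4},{"delta_pos":[0,0,0],"turn":0,"grip":0.4},{"delta_pos":[0,0,0],"turn":0,"grip":0.4}]}' 40 &&
python3 -m creep '{"commands":[{"delta_pos":[0,0,0],"turn":0,"grip":0.4},{"delta_pos":[0,0,0],"turn":0,"grip":0.4},{"delta_pos":[0,0,0],"turn":0,"grip":0.4},{"delta_pos":[0,0,0],"turn":0,"grip":0.4},{"delta_pos":[0,0,0],"turn":0,"grip":0.4}]}'
```

```text
time: 3.35
tcp_pos: [0.4885, 0.2438, 0.1253]
eef_rot: [-0.002, -0.372, 0.928, 0.0]
contact_force: [0.0, -0.6, 1.0]
grip_width: 0.0854
grip_force: 0.0
time: 3.85
tcp_pos: [0.4898, 0.2441, 0.0907]
eef_rot: [-0.001, -0.372, 0.928, 0.0]
contact_force: [-0.8, 0.2, -0.6]
grip_width: 0.0858
grip_force: 0.0
time: 4.35
tcp_pos: [0.4905, 0.2447, 0.0923]
eef_rot: [0.001, -0.372, 0.928, 0.0]
contact_force: [-1.8, 0.7, 5.6]
grip_width: 0.0424
grip_force: 40.3
time: 4.85
tcp_pos: [0.4905, 0.2447, 0.0923]
eef_rot: [0.001, -0.372, 0.928, 0.0]
contact_force: [-1.5, 1.1, 6.8]
grip_width: 0.0428
grip_force: 40.3
```

The ring is gripped (43 mm, 40 N, little side force). I'll turn it anticlockwise.

```bash

python3 -m creep '{"commands":[{"delta_pos":[0,0,0],"turn":-5,"grip":0.4},{"delta_pos":[0,0,0],"turn":-11,"grip":0.4},{"delta_pos":[0,0,0],"turn":-17,"grip":0.4},{"delta_pos":[0,0,0],"turn":-23,"grip":0.4},{"delta_pos":[0,0,0],"turn":-29,"grip":0.4}]}' && python3 -c "
from plant import ctrl;s=ctrl.sense();print(s['torque'].round(2),s['q'].round(3))"
```

```text
time: 5.35
tcp_pos: [0.49, 0.245, 0.0923]
eef_rot: [0.0, -0.594, 0.804, 0.001]
contact_force: [-3.3, 1.9, 7.2]
grip_width: 0.0428
grip_force: 40.5
[ 0.3   0.73 -0.19] [ 0.345  0.273 -0.387  0.911  0.002 -0.928]
```

```bash

python3 -m creep '{"commands":[{"delta_pos":[0,0,0],"turn":-6,"grip":0.4},{"delta_pos":[0,0,0],"turn":-12,"grip":0.4},{"delta_pos":[0,0,0],"turn":-18,"grip":0.4},{"delta_pos":[0,0,0],"turn":-24,"grip":0.4},{"delta_pos":[0,0,0],"turn":-30,"grip":0.4}]}' && 
python3 -m creep '{"commands":[{"delta_pos":[0,0,0],"turn":-6,"grip":0.4},{"delta_pos":[0,0,0],"turn":-12,"grip":0.4},{"delta_pos":[0,0,0],"turn":-18,"grip":0.4},{"delta_pos":[0,0,0],"turn":-24,"grip":0.4},{"delta_pos":[0,0,0],"turn":-28,"grip":0.4}]}' && 
python3 -m creep '{"commands":[{"delta_pos":[0,0,0],"turn":0,"grip":0.4},{"delta_pos":[0,0,0],"turn":0,"grip":0.4},{"delta_pos":[0,0,0],"turn":0,"grip":0.4}]}' && python3 -c "
from plant import ctrl;s=ctrl.sense();print(s['torque'].round(2),s['q'].round(3))"
python3 -m creep '{"commands":[{"delta_pos":[0,0,0],"turn":0,"grip":1},{"delta_pos":[0,0,0],"turn":0,"grip":1},{"delta_pos":[0,0,0],"turn":0,"grip":1},{"delta_pos":[0,0,0],"turn":0,"grip":1},{"delta_pos":[0,0,0],"turn":0,"grip":1}]}' && 
python3 -m creep '{"commands":[{"delta_pos":[0,0,-0.03],"turn":0,"grip":1},{"delta_pos":[0,0,-0.06],"turn":0,"grip":1},{"delta_pos":[0,0,-0.09],"turn":0,"grip":1},{"delta_pos":[0,0,-0.11],"turn":0,"grip":1},{"delta_pos":[0,0,-0.11],"turn":0,"grip":1}]}' && 
python3 - <<'E'
from h import *
s=ctrl.sense();M=pose(s);print(s["time"],s["q"].round(3),M.round(3).tolist())
im=ctrl.snapshot("wrist");np.save("w2.npy",M)
o=np.linalg.inv(M@np.array(ctrl.camera_info("wrist")["T_tool_cam"]))@[.490,.2445,.11,1];c=ctrl.camera_info("wrist")
u,v=c["fx"]*o[0]/o[2]+c["cx"],c["fy"]*o[1]/o[2]+c["cy"];u0,v0=int(u)-50,int(v)-50;print("crop origin",u0,v0,"scale 6")
cv2.imwrite("pics/z2.png",cv2.resize(im[v0:v0+100,u0:u0+100,::-1],(600,600),interpolation=cv2.INTER_CUBIC))
E
```

```text
time: 5.85
tcp_pos: [0.4893, 0.245, 0.0922]
eef_rot: [-0.0, 0.782, -0.623, -0.001]
contact_force: [-3.9, 1.1, 8.2]
grip_width: 0.0424
grip_force: 40.7
time: 6.35
tcp_pos: [0.4888, 0.2447, 0.0923]
eef_rot: [-0.0, 0.91, -0.416, -0.001]
contact_force: [-5.6, 1.7, 11.2]
grip_width: 0.0426
grip_force: 40.7
time: 6.65
tcp_pos: [0.4888, 0.2448, 0.0922]
eef_rot: [-0.0, 0.909, -0.417, -0.001]
contact_force: [-6.3, 0.5, 9.5]
grip_width: 0.0428
grip_force: 40.8
[0.13 1.13 0.12] [ 0.345  0.272 -0.388  0.913  0.002 -1.937]
time: 7.15
tcp_pos: [0.4902, 0.2441, 0.0911]
eef_rot: [0.0, 0.909, -0.417, 0.0]
contact_force: [1.2, -0.5, -0.1]
grip_width: 0.0855
grip_force: 0.0
time: 7.65
tcp_pos: [0.4927, 0.2451, 0.205]
eef_rot: [-0.003, 0.909, -0.417, 0.003]
contact_force: [0.1, -0.4, 0.0]
grip_width: 0.0852
grip_force: 0.0
7.65 [ 0.344  0.167 -0.258  1.139 -0.    -1.937] [[0.652, -0.758, 0.007, 0.493], [-0.758, -0.652, 0.002, 0.245], [0.003, -0.007, -1.0, 0.205], [0.0, 0.0, 0.0, 1.0]]
crop origin 239 170 scale 6
```

View pics/z2.png

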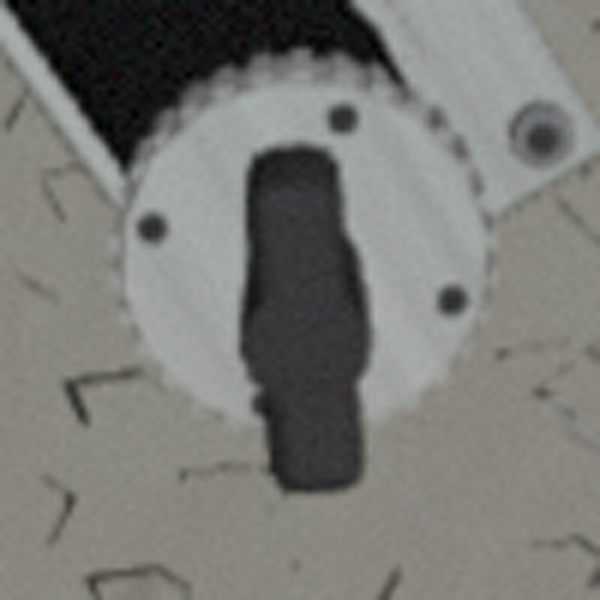

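The picture shows the four ring dots at (343,118), (152,228), (453,300) and (262,400). They keep the same angles in the tool frame, to about 0.1°, as before the 87° turn. An unmoved ring would show a 3° offset, so the ring did turn about 87°. The wing runs from (293,165) to (318,470), so it needs a further -5° turn. Next I'll descend onto the wing and close.

```bash

python3 -m creep '{"commands":[{"delta_pos":[0,0,0.02],"turn":-5,"grip":1},{"delta_pos":[0,0,0.04],"turn":-5,"grip":1},{"delta_pos":[0,0,0.06],"turn":-5,"grip":1},{"delta_pos":[0,0,0.08],"turn":-5,"grip":1},{"delta_pos":[0,0,0.081],"turn":-5,"grip":1}]}' &&
python3 -m creep '{"commands":[{"delta_pos":[0,0,0],"turn":0,"grip":0},{"delta_pos":[0,0,0],"turn":0,"grip":0},{"delta_pos":[0,0,0],"turn":0,"grip":0},{"delta_pos":[0,0,0],"turn":0,"grip":0},{"delta_pos":[0,0,0],"turn":0,"grip":0}]}' 60 &&
python3 -m creep '{"commands":[{"delta_pos":[0,0,0],"turn":0,"grip":0},{"delta_pos":[0,0,0],"turn":0,"grip":0},{"delta_pos":[0,0,0],"turn":0,"grip":0},{"delta_pos":[0,0,0],"turn":0,"grip":0},{"delta_pos":[0,0,0],"turn":0,"grip":0}]}'; python3 -c "
from plant import ctrl;s=ctrl.sense();print(s['torque'].round(2),s['q'].round(3))"
```

```text
time: 8.2
tcp_pos: [0.4864, 0.2428, 0.1157]
eef_rot: [0.003, 0.926, -0.377, -0.003]
contact_force: [-0.2, 0.2, -1.3]
grip_width: 0.0852
grip_force: 0.0
time: 8.7
tcp_pos: [0.4905, 0.2443, 0.121]
eef_rot: [-0.0, 0.926, -0.377, 0.0]
contact_force: [-2.6, -2.6, 1.4]
grip_width: 0.0124
grip_force: 2.7
time: 9.2
tcp_pos: [0.4902, 0.244, 0.1211]
eef_rot: [0.0, 0.926, -0.377, 0.0]
contact_force: [-1.3, -1.6, 6.0]
grip_width: 0.0088
grip_force: 60.9
[-0.43  0.49  0.01] [ 3.440e-01  2.410e-01 -3.580e-01  9.710e-01 -1.000e-03 -2.024e+00]
```

The wing is gripped (9 mm, 60 N), about 150° from seat. I'll turn it clockwise, following the 0.8 mm/rad descent.

```bash

python3 -m creep '{"commands":[{"delta_pos":[0,0,0.0001],"turn":7,"grip":0},{"delta_pos":[0,0,0.0002],"turn":15,"grip":0},{"delta_pos":[0,0,0.0003],"turn":23,"grip":0},{"delta_pos":[0,0,0.0004],"turn":31,"grip":0},{"delta_pos":[0,0,0.0005],"turn":39,"grip":0}]}' && python3 -c "
from plant import ctrl;s=ctrl.sense();print(s['torque'].round(2),s['q'].round(3))"
python3 -m creep '{"commands":[{"delta_pos":[0,0,0.0001],"turn":8,"grip":0},{"delta_pos":[0,0,0.0002],"turn":16,"grip":0},{"delta_pos":[0,0,0.0003],"turn":24,"grip":0},{"delta_pos":[0,0,0.0004],"turn":32,"grip":0},{"delta_pos":[0,0,0.0006],"turn":40,"grip":0}]}' && python3 -c "
from plant import ctrl;s=ctrl.sense();print(s['torque'].round(2),s['q'].round(3))"
python3 -m creep '{"commands":[{"delta_pos":[0,0,0.0001],"turn":8,"grip":0},{"delta_pos":[0,0,0.0002],"turn":16,"grip":0},{"delta_pos":[0,0,0.0003],"turn":24,"grip":0},{"delta_pos":[0,0,0.0004],"turn":32,"grip":0},{"delta_pos":[0,0,0.0006],"turn":40,"grip":0}]}' && python3 -c "
from plant import ctrl;s=ctrl.sense();print(s['torque'].round(2),s['q'].round(3))"
python3 -m creep '{"commands":[{"delta_pos":[0,0,0.0001],"turn":4,"grip":0},{"delta_pos":[0,0,0.0001],"turn":8,"grip":0},{"delta_pos":[0,0,0.0002],"turn":12,"grip":0},{"delta_pos":[0,0,0.0002],"turn":14,"grip":0},{"delta_pos":[0,0,0.0002],"turn":14,"grip":0}]}' && python3 -c "
from plant import ctrl;s=ctrl.sense();print(s['torque'].round(2),s['q'].round(3))"
```

```text
time: 9.7
tcp_pos: [0.4902, 0.2439, 0.1205]
eef_rot: [0.0, 0.745, -0.667, 0.0]
contact_force: [-2.1, -2.8, 5.9]
grip_width: 0.0088
grip_force: 61.0
[-0.53  0.46  0.08] [ 3.440e-01  2.420e-01 -3.590e-01  9.700e-01 -1.000e-03 -1.338e+00]
time: 10.2
tcp_pos: [0.49, 0.2439, 0.1199]
eef_rot: [-0.0, -0.472, 0.881, -0.0]
contact_force: [-1.8, -3.0, 6.8]
grip_width: 0.009
grip_force: 61.1
[-0.53  0.61  0.06] [ 0.344  0.242 -0.36   0.969 -0.001 -0.64 ]
time: 10.7
tcp_pos: [0.4898, 0.2439, 0.1194]
eef_rot: [-0.0, -0.142, 0.99, -0.0]
contact_force: [-3.4, -2.1, 7.2]
grip_width: 0.009
grip_force: 61.1
[-0.57  0.77  0.07] [ 0.344  0.243 -0.36   0.968 -0.001  0.059]
time: 11.2
tcp_pos: [0.4897, 0.244, 0.1192]
eef_rot: [-0.0, -0.023, 1.0, -0.0]
contact_force: [-3.0, -2.0, 6.5]
grip_width: 0.0086
grip_force: 61.0
[-0.53  0.76 -0.08] [ 0.344  0.243 -0.36   0.968 -0.     0.298]
```

```bash
cat > t.py <<'E'
from plant import ctrl
s=ctrl.sense();print("##",s['torque'].round(2),s['q'][5].round(4),round(float(s['time']),2),s['joint_efforts'][5].round(3))
E
python3 -m creep '{"commands":[{"delta_pos":[0,0,0],"turn":2,"grip":0},{"delta_pos":[0,0,0.0001],"turn":4,"grip":0},{"delta_pos":[0,0,0.0001],"turn":4,"grip":0}]}' >/dev/null; python3 t.py
python3 -m creep '{"commands":[{"delta_pos":[0,0,0],"turn":2,"grip":0},{"delta_pos":[0,0,0],"turn":4,"grip":0},{"delta_pos":[0,0,0],"turn":4,"grip":0}]}' >/dev/null; python3 t.py
python3 -m creep '{"commands":[{"delta_pos":[0,0,0],"turn":2,"grip":0},{"delta_pos":[0,0,0.0001],"turn":4,"grip":0},{"delta_pos":[0,0,0.0001],"turn":4,"grip":0}]}' >/dev/null; python3 t.py
python3 -m creep '{"commands":[{"delta_pos":[0,0,0],"turn":2,"grip":0},{"delta_pos":[0,0,0],"turn":4,"grip":0},{"delta_pos":[0,0,0],"turn":4,"grip":0}]}' >/dev/null; python3 t.py
```

```text
## [-0.5   0.82 -0.03] 0.3678 11.5 0.035
## [-0.42  0.76 -0.05] 0.4377 11.8 0.035
## [-0.46  0.75 -0.07] 0.5075 12.1 0.035
## [-0.48  0.83 -0.1 ] 0.5773 12.4 0.035
```

```bash

python3 -m creep '{"commands":[{"delta_pos":[0,0,0],"turn":2,"grip":0},{"delta_pos":[0,0,0],"turn":3,"grip":0},{"delta_pos":[0,0,0],"turn":3,"grip":0}]}' >/dev/null; python3 t.py
python3 -m creep '{"commands":[{"delta_pos":[0,0,0],"turn":2,"grip":0},{"delta_pos":[0,0,0],"turn":3,"grip":0},{"delta_pos":[0,0,0],"turn":3,"grip":0}]}' >/dev/null; python3 t.py
```

```text
## [-0.42  0.84  0.21] 0.6286 12.7 0.235
## [-0.46  0.75  0.88] 0.6785 13.0 0.967
```

```bash

python3 -m creep '{"commands":[{"delta_pos":[0,0,0],"turn":2,"grip":0},{"delta_pos":[0,0,0],"turn":3,"grip":0},{"delta_pos":[0,0,0],"turn":3,"grip":0}]}' >/dev/null; python3 t.py
```

```text
## [-0.51  0.73  1.46] 0.7289 13.3 1.575
```

Torque rose sharply from joint 6 ≈ 0.613 and is now 1.5 N m, so the screw is seated. Wind-up is 0.115 rad, so I'll back off 96° from here.

```bash

python3 -m creep '{"commands":[{"delta_pos":[0,0,0],"turn":0,"grip":0},{"delta_pos":[0,0,0],"turn":-3,"grip":0},{"delta_pos":[0,0,0],"turn":-10,"grip":0},{"delta_pos":[0,0,-0.0001],"turn":-18,"grip":0},{"delta_pos":[0,0,-0.0003],"turn":-26,"grip":0}]}'>/dev/null; python3 t.py
python3 -m creep '{"commands":[{"delta_pos":[0,0,-0.0001],"turn":-8,"grip":0},{"delta_pos":[0,0,-0.0002],"turn":-16,"grip":0},{"delta_pos":[0,0,-0.0003],"turn":-24,"grip":0},{"delta_pos":[0,0,-0.0004],"turn":-32,"grip":0},{"delta_pos":[0,0,-0.0005],"turn":-40,"grip":0}]}'>/dev/null; python3 t.py
python3 -m creep '{"commands":[{"delta_pos":[0,0,-0.0001],"turn":-8,"grip":0},{"delta_pos":[0,0,-0.0002],"turn":-16,"grip":0},{"delta_pos":[0,0,-0.0003],"turn":-24,"grip":0},{"delta_pos":[0,0,-0.0004],"turn":-30,"grip":0},{"delta_pos":[0,0,-0.0004],"turn":-30,"grip":0}]}'>/dev/null; python3 t.py
python3 -m creep '{"commands":[{"delta_pos":[0,0,0],"turn":0,"grip":0},{"delta_pos":[0,0,0],"turn":0,"grip":0},{"delta_pos":[0,0,0],"turn":0,"grip":0},{"delta_pos":[0,0,0],"turn":0,"grip":0},{"delta_pos":[0,0,0],"turn":0,"grip":0}]}'; python3 t.py
python3 - <<'E'
from h import *
cv2.imwrite("pics/w3.png",ctrl.snapshot("wrist")[...,::-1])
E
```

```text
## [-0.49  0.76 -0.09] 0.2745 13.8 0.838
## [-0.56  0.64 -0.14] -0.4237 14.3 0.836
## [-0.55  0.57  0.04] -0.9436 14.8 -0.257
time: 15.3
tcp_pos: [0.49, 0.2439, 0.1202]
eef_rot: [-0.0, -0.6, 0.8, -0.0]
contact_force: [-2.9, -1.8, 7.0]
grip_width: 0.0087
grip_force: 61.0
## [-0.59  0.53  0.03] -0.942 15.3 0.045
```

View pics/w3.png

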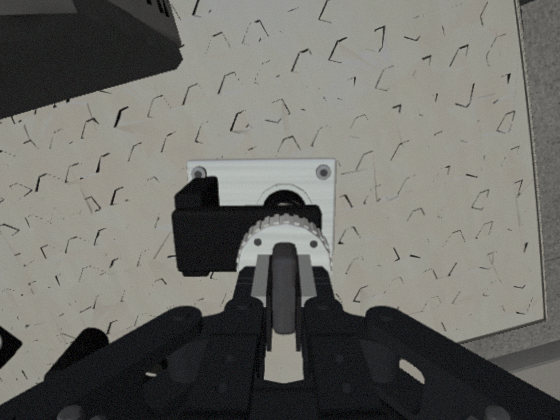

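The final view shows the wing clamped between the fingers along u ≈ 284, upright in the picture. The bracket's base edge runs level from (188,160) to (335,160), so the wing is at 90° to the bracket's x, as wanted. Torque is near zero and the grip is 61 N.

```bash
python3 -c "
from plant import ctrl
print(ctrl.job_done())"
```

```text
the job is handed in; nothing more can be done
None
```

I've handed the job in at about 15 s; no verdict was returned. I slackened the lock ring about 87°, turned the thumbscrew down until it seated (torque up to 1.5 N m), then backed it off about 90°, and the gripper still holds its wing at 61 N. I didn't re-check the loose items, but the arm kept well clear of them.

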